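Roll the bending former onto the bend line and hold it down

TASK

The white plastic sheet is about to be bent over the round wooden former. Roll the former across the sheet with your fingertips, without gripping it or lifting it off the sheet, until it lies along the dark bend line with the line running out from under the middle of both its ends; then press down on top of it and finish while still holding it down there, firmly enough that it cannot roll away but not hard. Leave the tape roll, marker pen and screw tub where they are.

Things in the scene. Friction and masses are not known exactly. Their poses are not given: they have to be found in the camera images.
- dowel: the former: plain beech dowel, 35 mm thick, 180 mm long, about 125 g, lying on the sheet. Origin at its centre on its axis; x axis along it (either way round), y and z turn with it as it rolls (z up at the start). A fingertip set on top and moved sideways rolls it half as far as the tip goes; let go, it stops within a few mm. A push off-centre hardly turns it. 5 to 15 N hold it down.
- dowel_end_a (a point): centre of the dowel's end face at its +x end, on its axis, 90 mm from its centre
- dowel_end_b (a point): centre of the dowel's end face at its -x end, on its axis, 90 mm from its centre
- bend_line: the dark blue bend line drawn on the white sheet, 240 mm long and 2.5 mm wide, flat (nothing to bump against). Origin at its middle, on the top face of the sheet (6 mm above the work surface); x axis along the line, z up. The dowel starts 85 to 140 mm to one side of it, lying within 2 degrees of parallel to it
- sheet: stiff white plastic sheet, 260 mm (x) by 400 mm (y) by 3 mm, held down with masking tape: it does not move. Origin under its centre, 3 mm above the work surface, on a 3 mm thick green cutting mat; its top face is 6 mm above the work surface
- tape_roll: beige roll of masking tape lying flat on the sheet on the other side of the line from the dowel, 76 mm outside diameter, 52 mm bore, 24 mm high, loose. Origin at the centre of its underside. To be left alone
- marker: marker pen, grey with a blue cap, 17 mm in diameter and 134 mm long, lying loose beside the sheet. Origin on its axis at mid-length, x axis along it. To be left alone
- screw_tub: small clear open tub with screws, 100 by 70 mm, 40 mm high, loose beside the sheet. Origin at the centre of its underside. To be left alone

How it is judged:
On the way:
1. the former has rolled half a turn (its side that was on top is underneath), down on the sheet (angle between dowel's own z axis and vertical above 2.5 rad and height (world z) of dowel below 0.03 m), for 0.02 s.
At the end, for the whole second after the job is handed in: both end centres of the dowel are within 7 mm of the bend line seen from above, its centre within 30 mm of the line's middle along the line, and it lies at rest on the sheet, held down by the fingers so that it bears on the sheet with 3.5 to 30 N (its own weight is 1 to 1.6 N) (y of dowel_end_a in the frame of bend_line between -0.007 and 0.007 m and y of dowel_end_b in the frame of bend_line between -0.007 and 0.007 m and x of dowel in the frame of bend_line between -0.03 and 0.03 m and height (world z) of dowel between 0.02 and 0.027 m and linear speed of dowel below 0.01 m/s and contact force between dowel and sheet between 3.5 and 30 N and contact force between the fingers and dowel above 1.5 N); the arm keeps its last pose, push and grip.
It fails at once if the former is lifted or carried: an end more than 10 mm off the sheet (height (world z) of any of dowel_end_a, dowel_end_b above 0.0335 m).
It fails at once if the tape roll, marker pen or screw tub is moved by more than 15 mm (distance of any of tape_roll, marker, screw_tub from where it was at the start of the episode above 0.015 m).
It also fails if it takes over 64 s, if anything falls off the work surface, if the arm or the gripper's body presses on something with over 40 N, if the wrist force passes 120 N, or if a joint passes its speed limit or range.

ROBOT

A 6-joint arm with a two-finger parallel gripper is mounted at the origin on the work surface. World frame = base frame: x ahead of the robot, y to its left, z up, the work surface at z = 0. Lengths are in m, angles in rad, forces in N, time in s.
With the tool pointing down it reaches from about 0.35 to 0.975 m from the base axis. Payload 4.9 kg.
Tool frame: the origin (TCP) lies on the centre line of the jaws, within the pads' length; the fingertips stand arm.tip_reach ahead of it and the grasp point (between the pads) lies 5 mm behind it (arm.tip_reach is the distance from the TCP to the fingertips, in m); z points along the fingers, y is the direction in which the jaws open and shut (so a half turn about z gives the same grasp; the last joint's range is limited). The gripper opens to 85 mm and grips with 20 to 120 N. Pads are 22 mm wide; open, the fingers measure 114 mm over their backs; the gripper's body (76 mm by 85 mm) begins 54 mm behind the grasp point. The pads swing forward as they close: fully open they stand 13 mm farther back than shut.
Start: joints at [-1.383, 0.053, 1.613, -0, 1.476, -0.119], TCP at [0.189, -0.596, 0.245] pointing down, gripper open.
Joint ranges: [-3.01, 3.01], [-1.01, 2.22], [0.06, 2.58], [-1.02, 4.17], [0.09, 2.62], [-3.14, 3.14]. Speed limits (rad/s): [2.57, 2.57, 3.14, 3.14, 3.14, 3.14].

INTERFACE

Orientations are given as a 3x3 rotation matrix whose columns are the frame's x, y, z axes.
In Python, from cell import sensors, imaging, arm gives the robot as it stands. The module is installed in compiled form; this text tells all that it offers.
- The arm moves only by the tool step_arm, never from a script. Its argument "increments" is a list of rows, each a list of 6 numbers: the shift along the world's x, y, z in mm, then the turn, a rotation vector about the world's x, y, z in degrees. In form: [[x, y, z, wx, wy, wz], ...]. A call has 1 to 12 rows; each row is the pose to reach, as a shift and turn from the pose commanded when the call began; what a row does not reach only later rows make up. A row lasts 1/10 s, in which the tool goes at most 50 mm and 8.59 degrees, less where a joint would pass 70% of its speed; a pose out of reach is approached as far as the arm can. A call with a gripper value outside its range is refused whole. "grip" is the finger opening in mm, from 0 to 85.4, set as the call begins (left out, the last holds). The fingers move at their own pace and stop on an object; "squeeze" is the grip in N (left out, the last holds). Time passes only in rows, so rows that repeat a pose let the fingers close. It gives the time, the measured TCP pose, the force and the opening at its end, in the units of the state.
- sensors.observe(): the state, without advancing time (a new reading comes with each control period).
- imaging.camera(name): name is "scene" or "top" or "wrist"; returns a dict with "image" (400x640x3 uint8, red, green, blue), "vfov" (degrees; the focal length in pixels is half the picture's height over the tangent of half this angle, whatever the lens; pixels are square), "cx", "cy" (the principal point, pixels), "dist_coeffs" ([k1, k2, p1, p2, k3] as OpenCV has them; the pictures are not rectified), "world_from_camera" (4x4, takes a point from camera to world coordinates). Camera axes: x right, y down, z forward; pixel columns grow to the right and rows downward; lengths in m; the calibration is good to about 2 mm. A picture is of the moment at which its call begins. There is no depth.
- arm.close_job(): hands the job in, once; it reports no verdict.
Trained networks look in the newest picture that a camera, given by its name, has taken for a name from the list of things; names that differ only in an ending like _2 or _b are one class to them, and where a whole thing is asked for, a point or a joint stands for the part that bears it (a point fixed in the world has none). Each returns a list of dicts, best first, with "conf" (0 to 1); they miss things now and then, are a little off and sometimes report something else, mostly with a low value. They report only what shows in the picture. A call takes as long as a camera call.
- imaging.masks_of(camera, target): "region" (400x640 bool, what is visible of it) and "position" ([column, row] in pixels, amid what is visible of it).
- imaging.pinpoint(camera, target): "position" ([column, row] in pixels: a listed point, or the origin of a listed thing).
The state is a dict: "time_s": time; "q": joint angles; "qd": joint speeds; "joint_efforts": joint torques, N m; "ee_pos": TCP position; "eef_rot": TCP orientation; "ft_force": force on the tool from outside, world axes, zero at the start; "torque": the same for the moment, N m; "opening": finger opening in m.
Only numpy, scipy, OpenCV 4.12 (cv2) and the standard library are available. Lean on these libraries where they do the work, as an engineer would, in place of code of your own. Each camera call takes 0.05 s, during which the arm holds its last target. There are 200 camera calls.

## Working session

There is one attempt and no reset: what is moved stays moved. The work goes in short steps, Python scripts to look and compute and a tool call to move; the robot and the scene stay as the last step left them, time stands still between calls to the robot, and variables do not carry over. Pictures are saved under pics/ and viewed, about 8 in all and at most 12, crops included, and the job is handed in when it is done.

Besides the shell and the picture viewer there is one more tool, called in YAML: its name, and indented under it one key for each argument. step_arm: Moves the arm, as the interface text tells. Its arguments: {"type":"object","properties":{"increments":{"type":"array","items":{"type":"array","items":{"type":"number"}}},"grip":{"type":"number"},"squeeze":{"type":"number"}},"required":["increments"]}

```bash
mkdir -p pics
cat > h.py <<'E'
import numpy as np, cv2
from cell import sensors, imaging, arm
def K(c):
    f=200/np.tan(np.radians(c["vfov"])/2); return np.array([[f,0,c["cx"]],[0,f,c["cy"]],[0,0,1.]])
def w(c,px,z):
    u=cv2.undistortPoints(np.array(px,float).reshape(-1,1,2),K(c),np.array(c["dist_coeffs"],float)).reshape(-1,2)
    T=np.array(c["world_from_camera"]); d=np.c_[u,np.ones(len(u))]@T[:3,:3].T; o=T[:3,3]
    return o+d*((z-o[2])/d[:,2])[:,None]
def save(c,n): cv2.imwrite("pics/"+n,c["image"][:,:,::-1])
E
python3 - <<'E'
from h import *
s=sensors.observe(); print(s["ee_pos"],s["eef_rot"],s["opening"],arm.tip_reach,s["ft_force"])
for n in("top","scene"):
    c=imaging.camera(n); save(c,n+"0.png"); print(n,np.round(c["world_from_camera"],3).tolist())
    for t,z in(("dowel",.0235),("dowel_end_a",.0235),("dowel_end_b",.0235),("bend_line",.006),("tape_roll",0.006),("marker",.0085),("screw_tub",0)):
        for r in imaging.pinpoint(n,t)[:2]: print(t,round(r["conf"],2),np.round(r["position"]),np.round(w(c,r["position"],z)[0],4))
    for t,z in(("bend_line",.006),("dowel",.03)):
        for r in imaging.masks_of(n,t)[:1]:
            b=cv2.boxPoints(cv2.minAreaRect(np.argwhere(r["region"])[:,::-1].astype(np.float32)))
            print("mask",t,r["conf"],np.round(b).tolist(),np.round(w(c,b,z),4).tolist())
E
```

```text
[ 0.18861671 -0.59522957  0.24403979] [[ 9.53312422e-01  3.01985500e-01 -4.27811989e-04]
 [ 3.01985730e-01 -9.53310249e-01  2.04623358e-03]
 [ 2.10095319e-04 -2.07989301e-03 -9.99997815e-01]] 0.08513397230114636 0.014 [ 0.02079442  0.27279822 -1.72836073]
top [[0.007, -0.99, 0.143, 0.437], [-1.0, -0.007, 0.002, 0.009], [-0.001, -0.143, -0.99, 0.878], [0.0, 0.0, 0.0, 1.0]]
dowel 0.8 [259. 191.] [0.591  0.1408 0.0235]
dowel 0.69 [266. 148.] [0.6808 0.128  0.0235]
dowel_end_a 0.76 [254. 234.] [0.5054 0.1473 0.0235]
dowel_end_a 0.7 [266. 147.] [0.6818 0.1286 0.0235]
dowel_end_b 0.76 [254. 234.] [0.5054 0.1473 0.0235]
dowel_end_b 0.7 [266. 147.] [0.6818 0.1286 0.0235]
bend_line 0.74 [261. 188.] [0.6004 0.1388 0.006 ]
bend_line 0.65 [313. 201.] [0.5748 0.0318 0.006 ]
tape_roll 0.85 [368. 202.] [ 0.5735 -0.0801  0.006 ]
marker 0.71 [457. 196.] [ 0.5864 -0.2605  0.0085]
screw_tub 0.25 [262. 188.] [0.6026 0.1368 0.    ]
screw_tub 0.19 [458. 196.] [ 0.5881 -0.267   0.    ]
mask bend_line 0.41 [[310.0, 249.0], [318.0, 147.0], [319.0, 147.0], [311.0, 249.0]] [[0.4773, 0.0374, 0.006], [0.6886, 0.
[... 536 characters left out ...]
 [376. 169.] [0.5045 0.1464 0.0235]
bend_line 0.38 [341. 205.] [0.5775 0.0235 0.006 ]
tape_roll 0.61 [302. 213.] [ 0.5728 -0.0813  0.006 ]
tape_roll 0.15 [233. 235.] [ 0.5833 -0.2664  0.006 ]
marker 0.7 [236. 233.] [ 0.5818 -0.2582  0.0085]
screw_tub 0.85 [444. 185.] [0.5961 0.3152 0.    ]
screw_tub 0.44 [378. 166.] [0.4804 0.1646 0.    ]
mask bend_line 0.55 [[364.0, 170.0], [378.0, 165.0], [402.0, 225.0], [387.0, 231.0]] [[0.4872, 0.1195, 0.006], [0.4804, 0.165, 0.006], [0.6826, 0.1529, 0.006], [0.6869, 0.1117, 0.006]]
mask dowel 0.7 [[365.0, 170.0], [378.0, 165.0], [401.0, 225.0], [388.0, 230.0]] [[0.5033, 0.1153, 0.03], [0.4977, 0.155, 0.03], [0.693, 0.1425, 0.03], [0.6965, 0.1066, 0.03]]
```

View pics/top0.png

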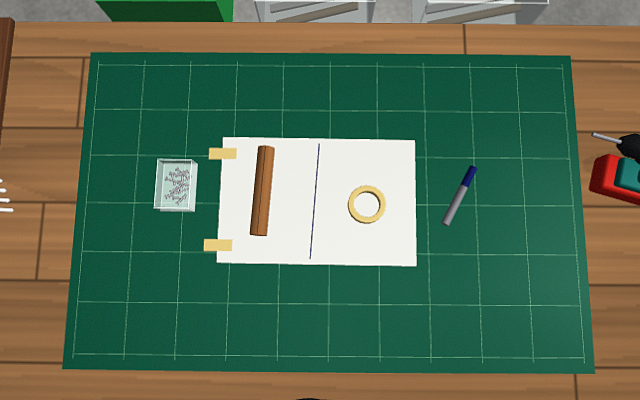

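View pics/scene0.png

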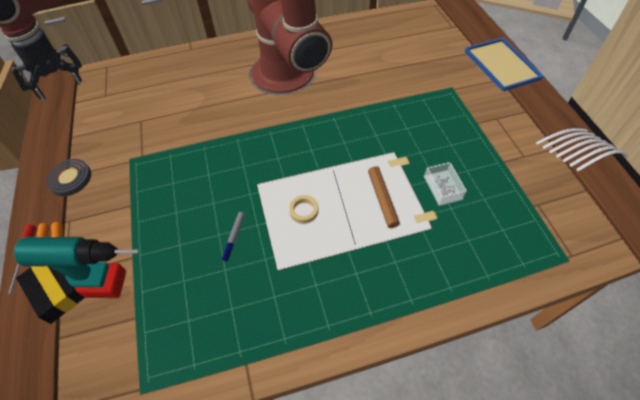

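Run:
```python
from h import *
c=imaging.camera("top"); im=c["image"].astype(int)
reg=im[130:270,285:345]; m=(reg[...,2]-reg[...,0]>25)
p=np.argwhere(m)[:,::-1]+[285,130]; print(len(p))
P=w(c,p,.006)[:,:2]
for _ in range(3):
    vx,vy,x0,y0=cv2.fitLine(P.astype(np.float32),cv2.DIST_HUBER,0,.001,.001).ravel()
    d=(P-[x0,y0])@[-vy,vx]; P=P[abs(d)<.006]
t=(P-[x0,y0])@[vx,vy]; print(len(P),vx,vy,x0,y0,"range",t.min(),t.max(),"ctr",np.array([x0,y0])+(t.min()+t.max())/2*np.array([vx,vy]), "std",d.std())
```

```text
849
116 0.9998787 -0.015574786 0.58751714 0.030664774 range -0.15004940712826945 0.13763129338342092 ctr [0.58130884 0.03076148] std 0.0030333865030087704
```

The top picture shows the dowel from about (265,147) to (259,235), the line from (319,143) to (310,259), the tape roll at (367,204) and the marker at (459,195). The scene view agrees. The line fit is contaminated, so I'm redoing it on darkness, row by row.

```bash
cat >> h.py <<'E'
def linefit(c,r0,r1,cols,thr=35,sgn=-1):
    g=c["image"].astype(float).sum(2)/3; pts=[]
    for r in range(r0,r1):
        a,b=cols(r); x=np.arange(int(a),int(b)); v=g[r,x]; d=np.clip(np.median(v)-v-12,0,None)
        if d.max()>thr: pts.append([(x*d).sum()/d.sum(),r])
    P=w(c,pts,.006)[:,:2]
    vx,vy,x0,y0=cv2.fitLine(P.astype(np.float32),cv2.DIST_HUBER,0,.001,.001).ravel()
    t=(P-[x0,y0])@[vx,vy]; m=np.array([x0,y0])+(t.min()+t.max())/2*np.array([vx,vy])
    return m,np.degrees(np.arctan2(vy,vx)),np.ptp(t),np.abs((P-[x0,y0])@[-vy,vx]).mean(),len(P)
E
python3 - <<'E'
from h import *
c=imaging.camera("top"); print(linefit(c,138,264,lambda r:(314.5-(r-201)*9/116-9,314.5-(r-201)*9/116+10)))
c=imaging.camera("scene"); print(linefit(c,168,248,lambda r:(334+(r-170)*21/74-9,334+(r-170)*21/74+10)))
E
```

```text
(array([0.58412232, 0.02919528]), np.float32(-3.91393), np.float64(0.25023840561088573), np.float64(0.0002130733217343169), 117)
(array([0.579889  , 0.02239201]), np.float32(2.388197), np.float64(0.26300470488530964), np.float64(0.003913673310337437), 5)
```

step_arm:
  increments:
    - [25,46,0,0,0,4]
    - [50,92,0,0,0,8]
    - [75,138,0,0,0,12]
    - [100,184,0,0,0,17]
    - [125,230,0,0,0,21]
    - [150,276,0,0,0,25]
    - [175,322,0,0,0,29]
    - [200,368,0,0,0,33]
    - [225,414,-10,0,0,37]
    - [250,460,-20,0,0,42]
    - [275,506,-30,0,0,46]
    - [300,552,-40,0,0,50]
  grip: 85

```text
time_s: 2.35
ee_pos: [0.4746, -0.0693, 0.2114]
eef_rot: [[0.379, 0.926, 0.002], [0.926, -0.379, -0.001], [0.0, 0.002, -1.0]]
ft_force: [0.7, -0.6, 0.4]
opening: 0.085
```

step_arm:
  increments:
    - [25,45,-10,0,0,4]
    - [50,90,-20,0,0,8]
    - [75,135,-40,0,0,12]
    - [108,188,-80,0,0,18.5]
    - [108,188,-90,0,0,18.5]
    - [108,188,-90,0,0,18.5]
    - [108,188,-90,0,0,18.5]

```text
time_s: 3.05
ee_pos: [0.5813, 0.117, 0.1203]
eef_rot: [[0.067, 0.998, -0.002], [0.998, -0.067, -0.001], [-0.001, -0.002, -1.0]]
ft_force: [0.3, -0.3, 0.3]
opening: 0.0851
```

Run:
```python
from h import *
s=sensors.observe(); print(s["time_s"],s["ee_pos"],s["eef_rot"],s["opening"],s["ft_force"])
c=imaging.camera("wrist"); save(c,"wrist1.png"); print(np.round(c["world_from_camera"],3).tolist())
for t,z in(("dowel",.0235),("dowel_end_a",.0235),("bend_line",.006)):
    for r in imaging.pinpoint("wrist",t)[:2]: print(t,round(r["conf"],2),np.round(r["position"]),np.round(w(c,r["position"],z)[0],4))
```

```text
3.05 [0.58130844 0.11703725 0.12025974] [[ 6.72486626e-02  9.97733715e-01 -2.24766307e-03]
 [ 9.97735973e-01 -6.72501426e-02 -5.89394308e-04]
 [-7.39214234e-04 -2.20293832e-03 -9.99997300e-01]] 0.08507897709248169 [ 0.27375568 -0.32744879  0.31944765]
[[0.998, -0.062, -0.024, 0.587], [-0.067, -0.943, -0.325, 0.201], [-0.003, 0.326, -0.945, 0.248], [0.0, 0.0, 0.0, 1.0]]
dowel 0.74 [335. 187.] [0.594  0.1338 0.0235]
dowel_end_a 0.93 [441. 186.] [0.6831 0.1292 0.0235]
dowel_end_a 0.75 [229. 185.] [0.5052 0.141  0.0235]
```

View pics/wrist1.png

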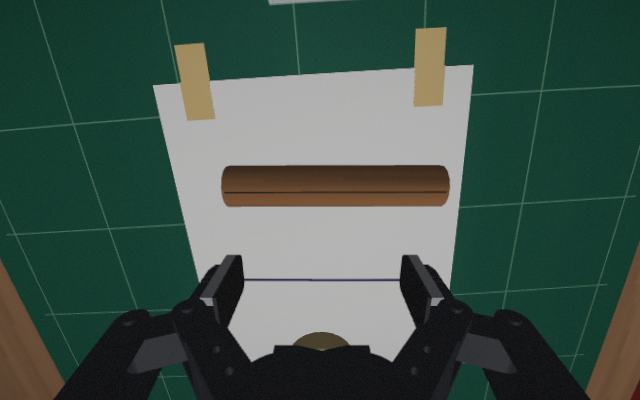

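The wrist picture shows the dowel from (223,186) to (448,186) and the line at row 280, parallel to it. Both fingers stand spread along the dowel. Next I set them behind the dowel's top and come down slowly.

step_arm:
  increments:
    - [9,26,0,0,0,0]
    - [9,26,-30,0,0,0]
    - [9,26,-58,0,0,0]
    - [9,26,-58,0,0,0]
    - [9,26,-58,0,0,0]

```text
time_s: 3.75
ee_pos: [0.591, 0.1421, 0.0641]
eef_rot: [[0.069, 0.998, 0.001], [0.998, -0.069, 0.0], [0.0, 0.001, -1.0]]
ft_force: [-0.1, -0.0, 0.8]
opening: 0.0851
```

Run:
```python
from h import *
c=imaging.camera("wrist"); save(c,"wrist2.png"); print(w(c,[[245,280],[400,280]],.006))
for t,z in(("dowel",.0235),("dowel_end_a",.0235),("bend_line",.006)):
    for r in imaging.pinpoint("wrist",t)[:2]: print(t,round(r["conf"],2),np.round(r["position"]),np.round(w(c,r["position"],z)[0],4))
```

```text
[[0.52784959 0.09913928 0.006     ]
 [0.64953434 0.09072832 0.006     ]]
dowel 0.69 [326. 245.] [0.5938 0.1352 0.0235]
dowel_end_a 0.85 [197. 243.] [0.5061 0.1424 0.0235]
dowel_end_a 0.74 [455. 245.] [0.6813 0.129  0.0235]
bend_line 0.83 [316. 338.] [0.5791 0.0369 0.006 ]
```

View pics/wrist2.png

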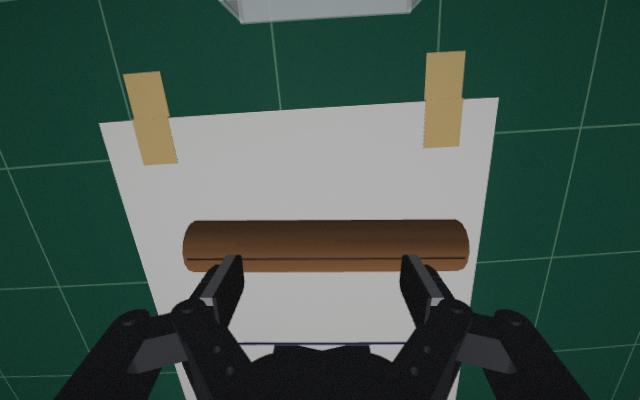

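step_arm:
  increments:
    - [0,1,-4,0,0,0]
    - [0,1,-8,0,0,0]
    - [0,1,-8,0,0,0]

```text
time_s: 4.25
ee_pos: [0.5903, 0.1438, 0.0545]
eef_rot: [[0.068, 0.998, -0.001], [0.998, -0.068, -0.0], [-0.0, -0.001, -1.0]]
ft_force: [-0.0, -0.3, -0.5]
opening: 0.085
```

step_arm:
  increments:
    - [0,0,-3,0,0,0]
    - [0,0,-6,0,0,0]
    - [0,0,-6,0,0,0]

```text
time_s: 4.55
ee_pos: [0.5904, 0.1437, 0.0484]
eef_rot: [[0.068, 0.998, -0.001], [0.998, -0.068, -0.0], [-0.0, -0.001, -1.0]]
ft_force: [-0.0, 0.5, 0.5]
opening: 0.0847
```

step_arm:
  increments:
    - [0,0,-2,0,0,0]
    - [0,0,-3,0,0,0]
    - [0,0,-3,0,0,0]

```text
time_s: 4.85
ee_pos: [0.5907, 0.1438, 0.046]
eef_rot: [[0.068, 0.998, -0.0], [0.998, -0.068, -0.0], [-0.0, -0.0, -1.0]]
ft_force: [-0.1, -0.1, -0.1]
opening: 0.0851
```

step_arm:
  increments:
    - [0,0,-2,0,0,0]
    - [0,0,-2,0,0,0]

```text
time_s: 5.05
ee_pos: [0.5907, 0.1438, 0.044]
eef_rot: [[0.068, 0.998, -0.0], [0.998, -0.068, -0.0], [-0.0, -0.0, -1.0]]
ft_force: [-0.8, -0.4, -0.6]
opening: 0.0853
```

step_arm:
  increments:
    - [0,0,-1,0,0,0]
    - [0,0,-1,0,0,0]

```text
time_s: 5.25
ee_pos: [0.5907, 0.1437, 0.043]
eef_rot: [[0.068, 0.998, -0.0], [0.998, -0.068, -0.0], [-0.0, -0.0, -1.0]]
ft_force: [0.6, -0.5, 0.2]
opening: 0.085
```

step_arm:
  increments:
    - [0,0,-1,0,0,0]
    - [0,0,-1,0,0,0]

```text
time_s: 5.45
ee_pos: [0.5908, 0.1438, 0.0421]
eef_rot: [[0.068, 0.998, -0.0], [0.998, -0.068, -0.0], [-0.0, -0.0, -1.0]]
ft_force: [-0.3, -0.2, 0.1]
opening: 0.0853
```

step_arm:
  increments:
    - [0,0,-1,0,0,0]
    - [0,0,-1,0,0,0]

```text
time_s: 5.65
ee_pos: [0.591, 0.1439, 0.0418]
eef_rot: [[0.068, 0.998, -0.0], [0.998, -0.068, 0.0], [0.0, -0.0, -1.0]]
ft_force: [-2.6, 0.5, 4.3]
opening: 0.0853
```

step_arm:
  increments:
    - [0,0,-1,0,0,0]
    - [0,0,-1,0,0,0]

```text
time_s: 5.85
ee_pos: [0.591, 0.1441, 0.0416]
eef_rot: [[0.068, 0.998, -0.0], [0.998, -0.068, 0.0], [0.0, -0.0, -1.0]]
ft_force: [-4.5, 0.7, 8.1]
opening: 0.0847
```

step_arm:
  increments:
    - [0,-2,0,0,0,0]
    - [0,-6,0,0,0,0]
    - [-1,-11,0,0,0,0]
    - [-1,-16,0,0,0,0]
    - [-1,-21,0,0,0,0]
    - [-2,-26,0,0,0,0]
    - [-2,-30,0,0,0,0]
    - [-2,-32,0,0,0,0]
    - [-2,-32,0,0,0,0]

```text
time_s: 6.75
ee_pos: [0.5889, 0.1117, 0.0418]
eef_rot: [[0.068, 0.998, -0.001], [0.998, -0.068, 0.0], [0.0, -0.001, -1.0]]
ft_force: [-5.8, 0.1, 10.3]
opening: 0.0849
```

```bash
cat > look.py <<'E'
from h import *
s=sensors.observe(); print(s["time_s"],np.round(s["ee_pos"],4),np.round(s["ft_force"],1))
for n in("wrist","top"):
    c=imaging.camera(n)
    R=imaging.pinpoint(n,"dowel_end_a")[:2]; E=[w(c,r["position"],.0235)[0,:2] for r in R]
    print(n,[round(r["conf"],2) for r in R],np.round(E,4).tolist())
    if len(E)==2:
        a=E[0]-E[1]; print("  mid",np.round((E[0]+E[1])/2,4),"deg",np.degrees(np.arctan(a[1]/a[0])),"len",np.hypot(*a))
E
python3 look.py
```

```text
6.75 [0.5889 0.1117 0.0418] [-5.8  0.1 10.3]
wrist [0.94, 0.74] [[0.5028, 0.1267], [0.6808, 0.1127]]
  mid [0.5918 0.1197] deg -4.524525566755603 len 0.1785306365814134
top [] []
```

step_arm:
  increments:
    - [0,0,5,0,0,0]
    - [0,9,7,0,0,0]
    - [1,17,5,0,0,0]
    - [1,17,0,0,0,0]
    - [1,16,0,0,0,0]
    - [1,12,0,0,0,0]
    - [0,6,0,0,0,0]
    - [0,0,0,0,0,0]
    - [0,-6,0,0,0,0]
    - [-1,-12,0,0,0,0]
    - [-1,-17,0,0,0,0]
    - [-1,-17,0,0,0,0]

```text
time_s: 8.15
ee_pos: [0.5883, 0.0947, 0.0417]
eef_rot: [[0.068, 0.998, -0.0], [0.998, -0.068, -0.0], [-0.0, -0.0, -1.0]]
ft_force: [-4.5, -0.0, 11.5]
opening: 0.0852
```

```bash
python3 look.py
```

```text
8.15 [0.5883 0.0947 0.0417] [-4.5 -0.  11.5]
wrist [0.73, 0.55] [[0.5017, 0.1076], [0.6814, 0.096]]
  mid [0.5916 0.1018] deg -3.7064890167332627 len 0.17999829178013188
top [] []
```

step_arm:
  increments:
    - [0,0,5,0,0,0]
    - [0,9,7,0,0,0]
    - [1,16,5,0,0,0]
    - [1,16,0,0,0,0]
    - [1,15,0,0,0,0]
    - [1,11,0,0,0,0]
    - [0,6,0,0,0,0]
    - [0,0,0,0,0,0]
    - [0,-6,0,0,0,0]
    - [-1,-12,0,0,0,0]
    - [-1,-18,0,0,0,0]
    - [-1,-18,0,0,0,0]

```text
time_s: 9.55
ee_pos: [0.5871, 0.0766, 0.0417]
eef_rot: [[0.068, 0.998, -0.001], [0.998, -0.068, -0.0], [-0.0, -0.001, -1.0]]
ft_force: [-5.9, -0.4, 13.0]
opening: 0.0845
```

```bash
python3 look.py
```

```text
9.55 [0.5871 0.0766 0.0417] [-5.9 -0.4 13. ]
wrist [0.86] [[0.5014, 0.0892]]
top [] []
```

step_arm:
  increments:
    - [0,0,5,0,0,0]
    - [0,9,7,0,0,0]
    - [1,16,5,0,0,0]
    - [1,16,0,0,0,0]
    - [1,15,0,0,0,0]
    - [1,11,0,0,0,0]
    - [0,6,0,0,0,0]
    - [0,0,0,0,0,0]
    - [0,-6,0,0,0,0]
    - [-1,-12,0,0,0,0]
    - [-1,-17,0,0,0,0]
    - [-1,-17,0,0,0,0]

```text
time_s: 10.95
ee_pos: [0.5861, 0.0596, 0.0417]
eef_rot: [[0.068, 0.998, -0.001], [0.998, -0.068, -0.0], [-0.0, -0.001, -1.0]]
ft_force: [-6.4, -0.7, 13.7]
opening: 0.0851
```

```bash
python3 look.py
```

```text
10.95 [0.5861 0.0596 0.0417] [-6.4 -0.7 13.7]
wrist [0.64, 0.6] [[0.6789, 0.0606], [0.4988, 0.0722]]
  mid [0.5888 0.0664] deg -3.6771874759519863 len 0.18040322741684886
top [] []
```

step_arm:
  increments:
    - [0,0,5,0,0,0]
    - [0,9,7,0,0,0]
    - [1,16,5,0,0,0]
    - [1,16,0.5,0,0,0]
    - [1,15,0.5,0,0,0]
    - [1,11,0.5,0,0,0]
    - [0,6,0.5,0,0,0]
    - [0,0,0.5,0,0,0]
    - [0,-6,0.5,0,0,0]
    - [-1,-12,0.5,0,0,0]
    - [-1,-17,0.5,0,0,0]
    - [-1,-17,0.5,0,0,0]

```text
time_s: 12.35
ee_pos: [0.585, 0.0425, 0.0418]
eef_rot: [[0.068, 0.998, -0.001], [0.998, -0.068, -0.0], [-0.0, -0.001, -1.0]]
ft_force: [-6.4, 0.2, 10.9]
opening: 0.0852
```

```bash
python3 look.py
```

```text
12.35 [0.585  0.0425 0.0418] [-6.4  0.2 10.9]
wrist [0.96, 0.69] [[0.6781, 0.0446], [0.4989, 0.0548]]
  mid [0.5885 0.0497] deg -3.2565374893475063 len 0.17951296519163012
top [] []
```

step_arm:
  increments:
    - [0,0,5,0,0,0]
    - [0,9,7,0,0,0]
    - [1,15,5,0,0,0]
    - [1,15,0,0,0,0]
    - [1,14,0,0,0,0]
    - [1,10,0,0,0,0]
    - [0,5,0,0,0,0]
    - [0,0,0,0,0,0]
    - [0,-5,0,0,0,0]
    - [-1,-10,0,0,0,0]
    - [-1,-12,0,0,0,0]
    - [-1,-12,0,0,0,0]

```text
time_s: 13.75
ee_pos: [0.5844, 0.0306, 0.0418]
eef_rot: [[0.068, 0.998, 0.001], [0.998, -0.068, -0.0], [-0.0, 0.001, -1.0]]
ft_force: [-2.0, 0.6, 8.7]
opening: 0.0854
```

```bash
python3 look.py
python3 - <<'E'
from h import *
c=imaging.camera("wrist"); save(c,"wrist3.png"); c=imaging.camera("top"); save(c,"top3.png")
E
```

```text
13.75 [0.5844 0.0306 0.0418] [-2.   0.6  8.7]
wrist [0.74, 0.63] [[0.4986, 0.041], [0.6758, 0.0292]]
  mid [0.5872 0.0351] deg -3.7910271244344385 len 0.17754822696042302
top [] []
```

View pics/wrist3.png

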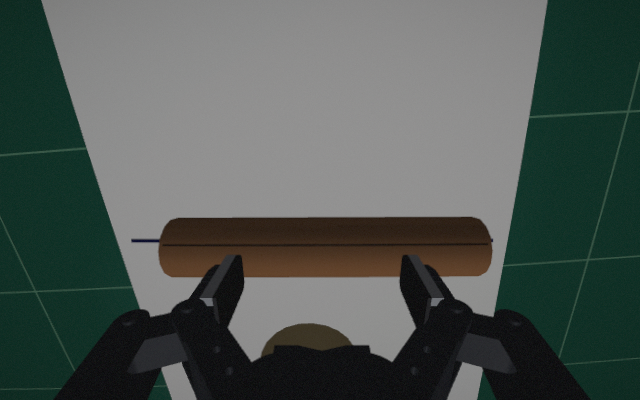

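Run:
```python
from h import *
c=imaging.camera("wrist"); print(w(c,[[133,240],[158,240.5],[492.5,240]],.006))
for r in imaging.masks_of("wrist","dowel")[:1]:
    b=cv2.boxPoints(cv2.minAreaRect(np.argwhere(r["region"])[:,::-1].astype(np.float32))); print(b.tolist())
im=cv2.imread("pics/wrist3.png"); a=cv2.resize(im[215:285,120:220],None,fx=5,fy=5,interpolation=cv2.INTER_NEAREST);b=cv2.resize(im[215:285,440:540],None,fx=5,fy=5,interpolation=cv2.INTER_NEAREST)
t=cv2.imread("pics/top3.png")[130:275,220:420]; t=cv2.resize(t,None,fx=2.9,fy=2.9,interpolation=cv2.INTER_CUBIC)
cv2.imwrite("pics/crop3.png",np.vstack([a,b])[:, :]); cv2.imwrite("pics/topcrop3.png",t)
```

```text
[[0.46005258 0.03838308 0.006     ]
 [0.47678874 0.03696988 0.006     ]
 [0.69723733 0.02246004 0.006     ]]
[[157.99996948242188, 277.0], [157.99996948242188, 217.0], [490.9999084472656, 217.0], [490.9999084472656, 277.0]]
```

View pics/crop3.png

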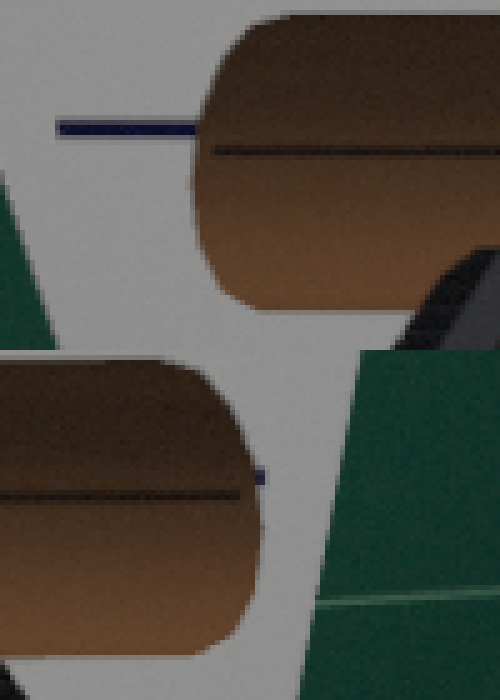

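View pics/topcrop3.png

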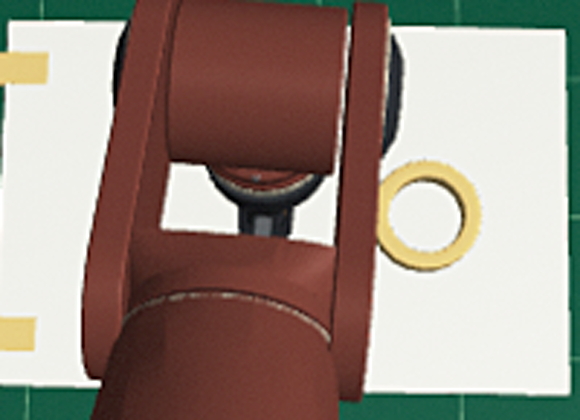

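```bash
cat > sil.py <<'E'
from h import *
c=imaging.camera("wrist"); g=c["image"].astype(float); T=np.array(c["world_from_camera"]); o=T[:3,3]
for col in (190,290,360,450):
    d=g[150:330,col,0]-g[150:330,col,2]; r=np.where(d>18)[0]+150
    P=w(c,[[col,r.min()-.5],[col,r.max()+.5]],.0235); a=np.array([.9977,-.067,0])
    v=[]
    for p in P:
        u=p-o; u-=a*(u@a); v.append(u/np.linalg.norm(u))
    m=v[0]+v[1]; n=np.array([.067,.9977,0]); s=(.0235-o[2])/m[2]
    q=o+m*s; # perp coord of axis
    print(col,r.min(),r.max(),"perp axis",round(float(q@n),4),"line perp",round(float(np.array([.5786,.0304,0])@n),4))
E
python3 sil.py
```

```text
190 218 276 perp axis 0.074 line perp 0.0691
290 218 329 perp axis 0.0574 line perp 0.0691
360 218 276 perp axis 0.0742 line perp 0.0691
450 218 276 perp axis 0.074 line perp 0.0691
```

step_arm:
  increments:
    - [0,0,5,0,0,0]
    - [0,5,6,0,0,0]
    - [1,9,4,0,0,0]
    - [1,9,0,0,0,0]
    - [1,9,0,0,0,0]

```text
time_s: 14.7
ee_pos: [0.5851, 0.0402, 0.0418]
eef_rot: [[0.068, 0.998, -0.001], [0.998, -0.068, 0.0], [0.0, -0.001, -1.0]]
ft_force: [-4.8, -0.1, 10.0]
opening: 0.0852
```

```bash
python3 look.py; python3 sil.py
```

```text
14.7 [0.5851 0.0402 0.0418] [-4.8 -0.1 10. ]
wrist [0.97, 0.7] [[0.6763, 0.028], [0.4998, 0.0417]]
  mid [0.588  0.0348] deg -4.433916396884435 len 0.17699106867906017
top [] []
190 234 290 perp axis 0.0731 line perp 0.0691
290 232 290 perp axis 0.074 line perp 0.0691
360 232 290 perp axis 0.074 line perp 0.0691
450 232 290 perp axis 0.0738 line perp 0.0691
```

Both methods put the axis 4.9 mm short of the line, and the dowel is parallel to it. So I roll it on with 10 mm of tip travel.

step_arm:
  increments:
    - [0,-2,0,0,0,0]
    - [0,-5,0,0,0,0]
    - [0,-8,0,0,0,0]
    - [0,-10,0,0,0,0]
    - [0,-10,0,0,0,0]
    - [0,-10,0,0,0,0]

```text
time_s: 15.55
ee_pos: [0.5845, 0.0299, 0.0418]
eef_rot: [[0.068, 0.998, -0.002], [0.998, -0.068, -0.0], [-0.0, -0.002, -1.0]]
ft_force: [-6.4, -0.3, 12.7]
opening: 0.085
```

```bash
python3 look.py; python3 sil.py
python3 - <<'E'
from h import *
c=imaging.camera("wrist"); save(c,"wrist4.png"); s=imaging.camera("scene")
im=s["image"][:,:,::-1]; cv2.imwrite("pics/scene4.png",cv2.resize(im[150:260,270:420],None,fx=5,fy=5,interpolation=cv2.INTER_CUBIC))
E
```

```text
15.55 [0.5845 0.0299 0.0418] [-6.4 -0.3 12.7]
wrist [0.92, 0.83] [[0.6755, 0.0245], [0.4985, 0.0354]]
  mid [0.587  0.0299] deg -3.5352895651322642 len 0.17728717391132123
top [] []
190 226 283 perp axis 0.068 line perp 0.0691
290 225 329 perp axis 0.0538 line perp 0.0691
360 225 283 perp axis 0.0686 line perp 0.0691
450 225 282 perp axis 0.0689 line perp 0.0691
```

View pics/wrist4.png

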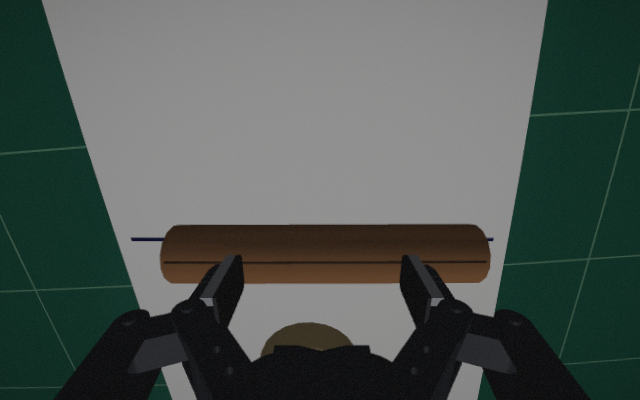

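View pics/scene4.png

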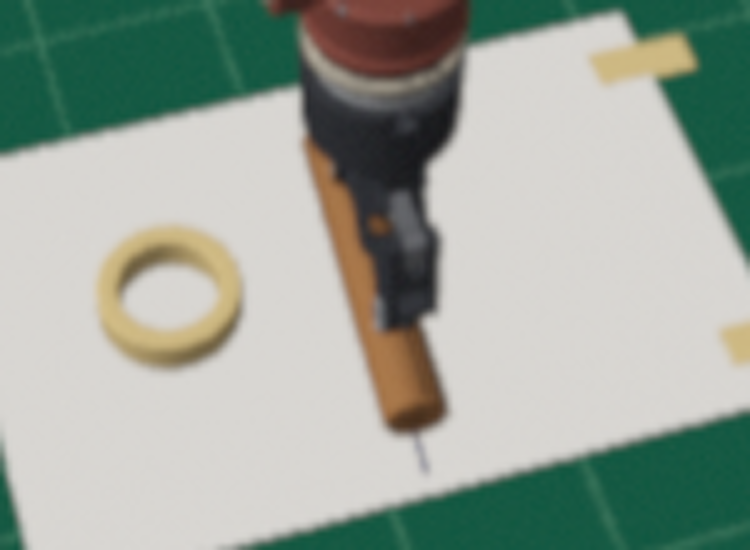

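The line runs out from under the middle of the end at (418,440) in the scene crop. In the wrist view it shows at both ends, at row 239. A few still rows to check that it's at rest, then I hand in.

step_arm:
  increments:
    - [0,0,0,0,0,0]
    - [0,0,0,0,0,0]
    - [0,0,0,0,0,0]
    - [0,0,0,0,0,0]
    - [0,0,0,0,0,0]

```text
time_s: 16.4
ee_pos: [0.5845, 0.03, 0.0418]
eef_rot: [[0.068, 0.998, -0.002], [0.998, -0.068, -0.0], [-0.0, -0.002, -1.0]]
ft_force: [-6.5, 0.1, 12.0]
opening: 0.085
```

```bash
python3 look.py; python3 -c "
from cell import arm; print(arm.close_job())"
```

```text
16.4 [0.5845 0.03   0.0418] [-6.5  0.1 12. ]
wrist [0.6, 0.55] [[0.6745, 0.0232], [0.4973, 0.0351]]
  mid [0.5859 0.0291] deg -3.833589689106538 len 0.1775719808099964
top [] []
the job is handed in; nothing more can be done
None
```

The former now lies along the bend line and the job is handed in, with both open fingertips still holding it down. I rolled it about 106 mm, roughly a full turn, in seven short strokes from on top. It stayed down on the sheet, was never gripped, and the job took 16.4 s of the 64 s allowed.

**Last checks:**
- **Alignment:** the axis is within about 1 mm of the line (limit 7 mm) and within about 0.3° of its direction. It sits about 8 mm off the line's middle along the line (limit 30 mm).
- **Hold-down:** the wrist sensor read 12 N downward with the dowel at rest. There is also a steady 6.5 N reading along the dowel that I didn't try to remove; nothing moved because of it.
- **By eye:** the line shows at both ends in the wrist picture. In the scene picture it runs out from under the middle of the near end.

**Not confirmed or disagreeing:**
- The arm blocked the dowel in the top camera during the roll, so these positions come from the wrist camera, with the scene picture as a check by eye. Calibration is good to about 2 mm.
- One silhouette reading in the wrist picture was thrown off by a bad edge reading, so I ignored it.
- I didn't measure the tape roll, marker or tub again at the end. The arm stayed clear of them, and the tape roll looked undisturbed.

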